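Pry open the flush-lidded gauge case on the goldsmith's bench

ROBOT

A 7-joint arm with a two-finger parallel gripper is mounted at the origin on the work surface. World frame = base frame: x ahead of the robot, y to its left, z up, the work surface at z = 0. Lengths are in mm, angles in rad, forces in N, time in s.
With the tool pointing down it reaches from about 400 to 875 mm from the base axis. Payload 4.4 kg.
Tool frame: the origin (TCP) lies midway between the tips of the shut fingers; the grasp point (between the pads) lies ctrl.grip_depth behind it (ctrl.grip_depth is the distance from the TCP to the grasp point, in mm); z points along the fingers, y is the line along which they close (so a half turn about z gives the same grasp; the last joint's range is limited). The gripper opens to 85 mm and grips with 20 to 120 N. Pads are 22 mm wide; open, the fingers measure 114 mm over their backs; the gripper's body (76 mm by 85 mm) begins 54 mm behind the grasp point. The pads swing forward as they close: fully open they stand 13 mm farther back than shut.
Start: joints at [-1.26, 0.628, 0.038, 1.517, -0.027, 0.996, -0.02], TCP at [239.143, 604.424, 231.313] pointing down, gripper open.
Joint ranges: [-3.06, 3.06], [-0.37, 2.12], [-1.25, 1.32], [0.18, 2.47], [-1.1, 4.24], [0.23, 1.98], [-2.94, 2.94]. Speed limits (rad/s): [2.57, 2.57, 3.14, 3.14, 3.14, 3.14, 3.14].

INTERFACE

Orientations are given as [roll, pitch, yaw] about the fixed x, y, z axes, in that order (R = Rz(yaw) Ry(pitch) Rx(roll)).
In Python, from cell import ctrl gives the robot as it stands.
- The arm moves only by the tool carry_out, never from a script. Its argument "deltas" is one flat list of numbers, 7 for each row, row after row: the turn, a rotation vector about the tool's x, y, z in degrees, then the shift along the tool's x, y, z in m, then the closure, from -1 (fully open) to 1 (shut). In form: [wx, wy, wz, dx, dy, dz, claw, wx, wy, wz, dx, dy, dz, claw, ...]. A call has 1 to 12 rows; each row shifts and turns the commanded pose from where the row before left it, along the tool's axes as they then stand; what a row does not reach is not made up. A row lasts 1/8 s, in which the tool goes at most 62.5 mm and 10.7 degrees, less where a joint would pass 70% of its speed; a pose out of reach is approached as far as the arm can. A call with a gripper value outside its range is refused whole. The fingers move at their own pace and stop on an object; the grip force is fixed at half the most. Time passes only in rows, so rows that do not move let the fingers close. It gives the time, the measured TCP pose, the force, the opening and the grip force at its end, in the units of the state.
- ctrl.read_state(): the state, without advancing time (a new reading comes with each control period).
- ctrl.get_image(name): name is "scene" or "top" or "wrist"; returns the picture (384x512x3 uint8, red, green, blue); there is no depth.
- ctrl.calibration(name): a dict with "mtx" (3x3 intrinsics, pixels), "R" (3x3) and "t" (3): a world point X has camera coordinates R X + t. Camera axes: x right, y down, z forward; pixel columns grow to the right and rows downward; lengths in mm; the calibration is good to about 2 mm. A picture is of the moment at which its call begins: read the wrist's pose just before it. calibration takes no time and is no camera call; for the wrist camera it gives the pose at the moment of the call.
- ctrl.finish_job(): hands the job in; it is judged then, once.
The state is a dict: "clock": time; "qpos": joint angles; "qd": joint speeds; "tau": joint torques, N m; "eef_pos": TCP position; "tool_rot": TCP orientation; "force": force on the tool from outside, world axes, zero at the start; "torque": the same for the moment, N m; "width": finger opening in mm; "gripper_force": force on a finger pad.
Only numpy, scipy, OpenCV 4.12 (cv2) and the standard library are available. Lean on these libraries where they do the work, as an engineer would, in place of code of your own. Each camera call takes 0.05 s, during which the arm holds its last target. There are 200 camera calls.

TASK

First lift the steel canister out of the way of the case's slot and stand it on the round black mat. Then take the red-handled opening knife off its rest, slide its blade in through the slot under the front edge of the closed lid, right through the front wall, lever the lid up and over with the blade until it stands open at about a right angle to the case or more, and lay the knife back in the two notches of its rest. Only the knife may touch the lid, never the gripper or arm; don't tip the canister over, and leave the jar, oil bottle and dish where they stand.

Things in the scene. Friction and masses are not known exactly. Their poses are not given: they have to be found in the camera images.
- case: Dark wooden case, fixed, 140 mm deep, 180 mm wide, 250 mm high at the back, with a sloping lid like a writing slope, low front towards the robot. Origin on the table under it; x points level from the front (slot side) to the hinge side, y along the front edge. The slot is at x = -65 mm, 190 mm up. Two-drawer plinth from x = -40 to +65 mm; the tray above overhangs it in front.
- tray: Upper part of the case, tilted 28 deg, fixed. Origin: middle of the front edge of the lid's underside, 190 mm above the table. x up the slope to the hinge, y along the front edge, z square to the closed lid, outward. Slot through the front wall: y -30 to 30, z -7 to 0 (ceiling: the lid's underside), x 0 to 26 mm; behind it hollow to x = 108 mm, nothing above z = -30 mm. 180 mm wide.
- slot (a point): Middle of the slot's mouth: in the front face, 3.5 mm below the lid's underside. A 50 mm brass strip let into the lid's top, along its front edge, shows from above where the slot is.
- lid (a joint): Lid angle (rad): 0 shut flush, grows as it opens, stop at 1.8. Light wooden lid, 120 mm from hinge to front edge, 180 mm wide, 8 mm thick, 150 g, no handle, front edge flush with the case front. Stiff friction hinge along the tray's y, 0.14 N m: the lid stays where it is left; about 2 to 3 N near the front edge lifts it.
- lid_edge (a point): Middle of the lid's front edge, on its underside (moves with the lid; 120 mm from the hinge).
- lid_hinge (a point): Middle of the lid's hinge axis, on the lid's underside plane: at x = 120 mm, z = 0 of the tray.
- knife: Opening knife, 190 mm long, 110 g. Origin: centre of the red handle (110 mm in x, 18 wide in y, 22 tall in z). x points along the blade to its tip. Steel blade 16 mm wide in y, 3 mm thick in z, at the handle's mid-height, from x = 55 to 135 mm. Centre of mass 20 mm ahead of the origin. Starts lying level in the rest.
- blade_tip (a point): Middle of the blade's square end (knife x = 135 mm, y = 0, z = 0).
- rest: Knife rest, fixed: dark base plate 140 x 70 x 10 mm, two aluminium posts along x at +-42 mm (8 mm thick, 76 mm free between), each with a notch 26 mm wide, 14 mm deep, its floor 50 mm above the table. Origin on the table under its centre; x along the knife. The knife starts with its handle across both posts, blade towards +x.
- cradle (a point): Where the centre of the knife's handle belongs when it lies in the rest: midway between the posts, 61 mm above the table.
- jar: Bystander: amber glass jar, 56 mm across, 115 mm tall, standing just before the case, at one side of the slot. Origin at its base.
- oil: Bystander: red bottle with a black cap, 48 mm across, 135 mm tall, before the case at the other side of the slot. Origin at its base.
- canister: Steel canister with a blue band, a plain cylinder 50 mm across, 140 mm tall, 250 g, standing right before the slot. Origin at the centre of its base.
- mat: Round black rubber mat, fixed, 90 mm across, 4 mm thick, on the other side of the bench from the knife rest. Origin at the centre of its underside, on the table.
- dish: Bystander: white bowl, 100 mm across, 35 mm tall, just beyond the mat. Origin at its base.
Not all that is in view belongs to the job. What is shaped like the canister but purple is not meant.

How it is judged:
By the outcome, as a careful person would: the job done as asked, in the order asked, and still so for the second after the job is handed in, with the robot touching nothing.
It also fails if it takes over 72 s, if anything falls off the work surface, if the arm or the gripper's body presses on something with over 40 N, if the wrist force passes 120 N, or if a joint passes its speed limit or range.

## Working session

There is one attempt and no reset: what is moved stays moved. The work goes in short steps, Python scripts to look and compute and a tool call to move; the robot and the scene stay as the last step left them, time stands still between calls to the robot, and variables do not carry over. Pictures are saved under pics/ and viewed, at most 10 in all, crops included, and the job is handed in when it is done.

Besides the shell and the picture viewer there is one more tool, called after "Request:" by a JSON object that holds its "fn" and its "kwargs", one argument or row to a line. carry_out: Moves the arm, as the interface text tells. Its arguments: {"type":"object","properties":{"deltas":{"type":"array"}},"required":["deltas"]}

```bash
ls; mkdir -p pics; python3 - <<'E'
from cell import ctrl
import cv2,numpy as np
s=ctrl.read_state();print(s);print(ctrl.grip_depth)
for n in("scene","top"):
    c=ctrl.calibration(n);print(n,np.round(c["mtx"],1).tolist(),np.round(-c["R"].T@c["t"],1),np.round(c["R"],3).tolist())
    cv2.imwrite(f"pics/{n}0.png",ctrl.get_image(n)[:,:,::-1])
a=cv2.imread("pics/scene0.png");b=cv2.imread("pics/top0.png")
E
```

```text
pics
{'clock': 0.0, 'qpos': array([-1.259769  ,  0.62934492,  0.03846795,  1.51837748, -0.02697382,
        0.9962795 , -0.0199959 ]), 'qd': array([-0.00071537, -0.00130093, -0.00056499, -0.0004941 , -0.00055188,
       -0.00039764,  0.00079173]), 'tau': array([-7.91095208e-04, -5.63406622e+01,  1.22577868e+00, -1.93439770e+01,
        1.09732113e-02,  1.05170891e-02, -5.38415904e-06]), 'eef_pos': array([238.94710155, 603.81636252, 230.38731717]), 'tool_rot': array([-3.13970303e+00,  6.22258356e-05,  2.76476249e+00]), 'force': array([0.06542741, 0.12273128, 0.36487269]), 'torque': array([ 0.03430829, -0.00766429,  0.03594253]), 'gripper_force': 0.0, 'width': 85.67773828936227}
18.700000000000003
scene [[393.9, 0.0, 253.7], [0.0, 393.9, 187.8], [0.0, 0.0, 1.0]] [1047.5  -96.8  941.6] [[0.176, 0.984, 0.001], [0.833, -0.148, -0.534], [-0.525, 0.095, -0.846]]
top [[490.7, 0.0, 249.8], [0.0, 490.7, 194.4], [0.0, 0.0, 1.0]] [ 374.5   -4.6 1374.7] [[-0.013, -1.0, -0.014], [-0.99, 0.015, -0.14], [0.14, 0.012, -0.99]]
```

View pics/scene0.png

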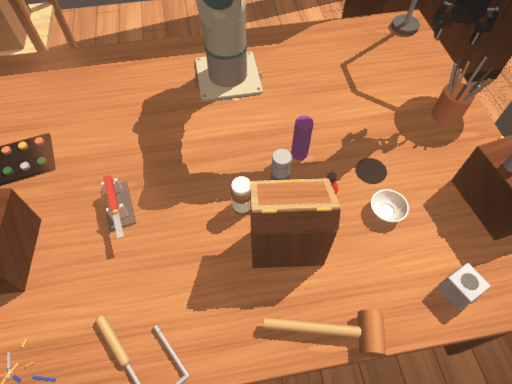

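View pics/top0.png

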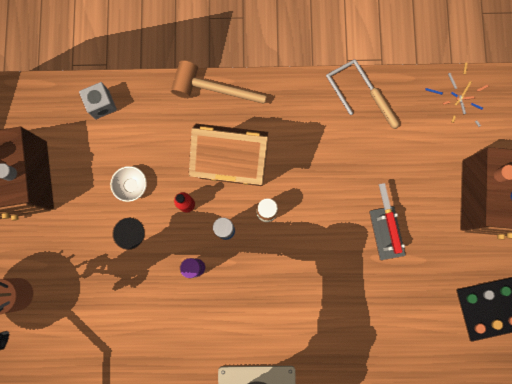

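The scene view shows the case seen from behind at (292,225), the knife at (113,205) and the mat at (371,171). In the top view, the canister top is at (223,228), jar (267,209), oil (184,202), purple decoy (192,268), mat (129,233), dish (129,184), lid spanning (190..268,126..184) and the knife running from (398,250) to (384,185).

```bash
cat > h.py <<'E'
import numpy as np,cv2
from cell import ctrl
def ray(c,uv):
    K,R,t=c["mtx"],np.array(c["R"]),np.array(c["t"])
    d=R.T@np.linalg.solve(K,[uv[0],uv[1],1.]);return -R.T@t,d
def onz(c,uv,z):
    o,d=ray(c,uv);return o+d*(z-o[2])/d[2]
def proj(c,X):
    p=c["mtx"]@(np.array(c["R"])@np.array(X,float)+c["t"]);return p[:2]/p[2]
def blobs(im,lo,hi,box,amin=30):
    h=cv2.cvtColor(im,cv2.COLOR_RGB2HSV);m=cv2.inRange(h,lo,hi);k=np.zeros_like(m);x0,y0,x1,y1=box;k[y0:y1,x0:x1]=m[y0:y1,x0:x1]
    return [c for c in cv2.findContours(k,cv2.RETR_EXTERNAL,cv2.CHAIN_APPROX_NONE)[0] if cv2.contourArea(c)>=amin]
E
python3 - <<'E'
import cv2,numpy as np
a=cv2.imread("pics/top0.png")
p=cv2.resize(a[110:260,100:280],None,fx=4,fy=4,interpolation=cv2.INTER_CUBIC)[:600]
cv2.imwrite("pics/c1.png",p)
b=cv2.imread("pics/scene0.png")
q=cv2.resize(a[170:270,350:425],None,fx=5,fy=5,interpolation=cv2.INTER_CUBIC)
r=cv2.resize(b[165:245,80:150],None,fx=6,fy=6,interpolation=cv2.INTER_CUBIC)
W=np.zeros((500,800,3),np.uint8);W[:500,:375]=q;W[:480,378:798]=r[:480,:420]
cv2.imwrite("pics/c2.png",W)
E
```

```text
(no output)
```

View pics/c1.png

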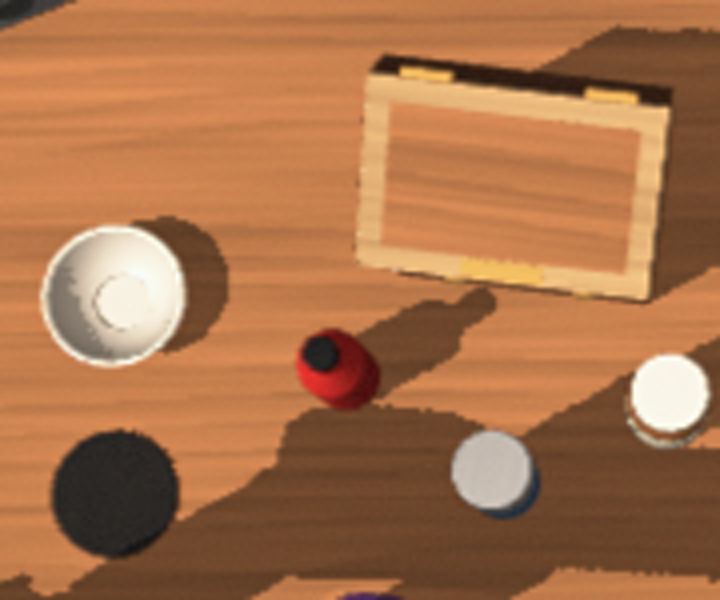

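View pics/c2.png

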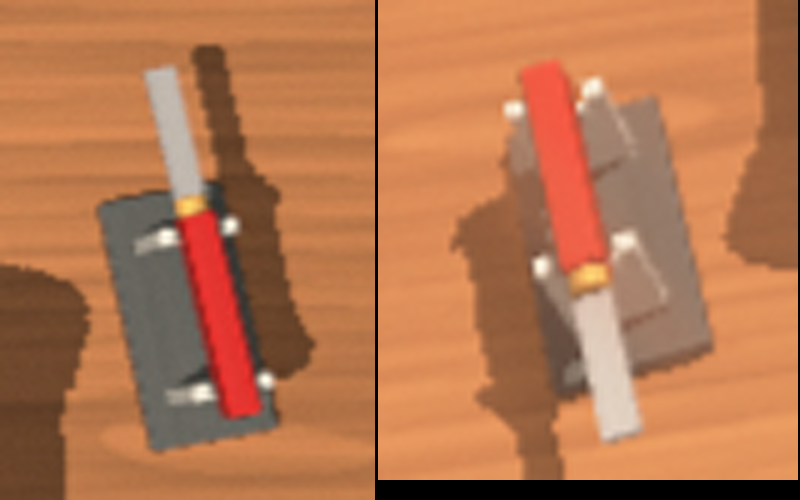

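The crops show the brass strip centred at top pixel (225.5,178), lid front corners at (189,176) and (262,185), and the canister top at (223,227.5). The knife lies in both notches and its blade points up in the image, slightly left.

```bash
python3 - <<'E'
from h import *
im=cv2.imread("pics/top0.png")[:,:,::-1].copy();sc=cv2.imread("pics/scene0.png")[:,:,::-1].copy()
T=ctrl.calibration("top");S=ctrl.calibration("scene")
def circ(name,lo,hi,box,z):
    for c in blobs(im,lo,hi,box):
        (u,v),r=cv2.minEnclosingCircle(c);e=onz(T,(u,v),z);e2=onz(T,(u+r,v),z)
        print(name,np.round((u,v,r),1),np.round(e,1),"R",round(np.linalg.norm(e2-e),1))
circ("can",(0,0,120),(179,40,255),(208,212,238,242),140)
circ("jar",(0,0,180),(179,50,255),(252,195,282,220),115)
circ("oil cap",(0,0,0),(179,255,60),(172,190,195,212),135)
circ("mat",(0,0,0),(179,255,70),(105,212,150,255),4)
circ("dish",(0,0,120),(179,60,255),(100,160,155,205),35)
circ("purple",(125,80,30),(160,255,255),(175,250,210,285),140)
# lid: corners from the light frame (crop pixels)
for n,u,z in[("FL",(357,265),197.1),("FR",(650,300),197.1),("BL",(368,75),253.4),("BR",(668,108),253.4)]:
    print(n,np.round(onz(T,(100+u[0]/4-.375,110+u[1]/4-.375),z),1))
h=cv2.cvtColor(im,cv2.COLOR_RGB2HSV)
for c in blobs(im,(20,140,150),(32,255,255),(210,170,245,190),10):
    print("brass",cv2.minAreaRect(c),np.round(onz(T,cv2.minAreaRect(c)[0],197.5),1))
for c in blobs(im,(0,190,120),(6,255,255),(375,200,410,265)):
    (p,s,a)=cv2.minAreaRect(c);print("handle top",p,s,a,np.round(onz(T,p,72),1));b=cv2.boxPoints((p,s,a));print(np.round([onz(T,q,72)[:2] for q in b],1).tolist())
for c in blobs(sc,(0,150,120),(6,255,255),(95,170,125,220)):
    (p,s,a)=cv2.minAreaRect(c);print("handle scene",p,s,a,np.round(onz(S,p,70),1));b=cv2.boxPoints((p,s,a));print(np.round([onz(S,q,72)[:2] for q in b],1).tolist())
for u in[(147,68),(176,66)]:print("tip",np.round(onz(T,(350+u[0]/5-.4,170+u[1]/5-.4),62),1))
for u in[(97,203),(152,450),(277,424)]:print("base",np.round(onz(T,(350+u[0]/5-.4,170+u[1]/5-.4),10),1))
s=ctrl.read_state();print(s["tool_rot"])
E
```

```text
can [222.5 227.    9.7] [467.   79.7 140. ] R 24.5
jar [266.9 207.9   9.4] [516.6 -33.5 115. ] R 24.3
oil cap [180.  198.    4.2] [543.  188.3 135. ] R 10.9
mat [128.9 233.2  15.8] [463.4 351.3   4. ] R 44.3
dish [127.7 183.3  18.1] [600.  349.4  35. ] R 50.3
purple [192.5 269.   12.2] [363.3 155.1 140. ] R 30.4
FL [588.7 157.3 197.1]
FR [564.3 -21.1 197.1]
BL [692.  143.5 253.4]
BR [669.1 -32.8 253.4]
handle top (393.2496337890625, 232.54010009765625) (40.995853424072266, 7.7790985107421875) 76.50426483154297 [ 451.  -366.9   72. ]
[[501.8, -347.0], [506.3, -367.3], [400.8, -386.7], [396.3, -366.6]]
handle scene (110.50333404541016, 191.91598510742188) (34.14194107055664, 7.954216003417969) 78.2317123413086 [ 453.3 -367.5   70. ]
[[400.7, -386.9], [399.0, -366.6], [506.1, -347.8], [507.4, -367.1]]
tip [ 585.1 -338.6   62. ]
tip [ 586.  -354.2   62. ]
base [ 517.7 -320.2   10. ]
base [ 380.9 -343.9   10. ]
base [ 394.2 -413.1   10. ]
[-3.13987324e+00  6.40732668e-05  2.76475323e+00]
```

Request:
{"fn": "carry_out", "kwargs": {
  "deltas": [0,0,0,-0.0337,-0.0336,0,-1,0,0,0,-0.0337,-0.0336,0,-1,0,0,0,-0.0337,-0.0336,0,-1,0,0,0,-0.0337,-0.0336,0,-1,0,0,0,-0.0337,-0.0336,0,-1,0,0,0,-0.0337,-0.0336,0,-1,0,0,0,-0.0337,-0.0336,0,-1,0,0,0,-0.0337,-0.0336,0,-1,0,0,0,-0.0337,-0.0336,0,-1,0,0,0,-0.0337,-0.0336,0,-1,0,0,0,-0.0337,-0.0336,0,-1,0,0,0,-0.0337,-0.0336,0,-1]
}}

```text
clock: 1.6
eef_pos: [467.1, 79.3, 231.2]
tool_rot: [-3.142, -0.0, 2.765]
force: [-0.3, 0.2, -0.0]
width: 85.5
gripper_force: 0.0
```

```bash
cat >> h.py <<'E'
from scipy.spatial.transform import Rotation as Ro
def go(p,rpy=None):
    s=ctrl.read_state();R=Ro.from_euler("xyz",s["tool_rot"])
    d=R.inv().apply(np.array(p)-s["eef_pos"]);w=[0,0,0] if rpy is None else (R.inv()*Ro.from_euler("xyz",rpy)).as_rotvec(degrees=True)
    print("clock",round(s["clock"],2),"pos",np.round(s["eef_pos"],1),"rpy",np.round(s["tool_rot"],3),"q",np.round(s["qpos"],2),"F",np.round(s["force"],1),"w",round(s["width"],1))
    print("  shift mm",np.round(d,1),"turn deg",np.round(w,1))
E
python3 - <<'E'
from h import *
go([467,79.7,81])
im=ctrl.get_image("wrist");cv2.imwrite("pics/w1.png",im[:,:,::-1])
E
```

```text
clock 1.6 pos [467.1  79.3 231.2] rpy [-3.142 -0.     2.765] q [-0.29  0.38  0.09  1.99 -0.05  0.77  1.02] F [-0.3  0.2 -0. ] w 85.5
  shift mm [  0.2   0.4 150.2] turn deg [0 0 0]
```

View pics/w1.png

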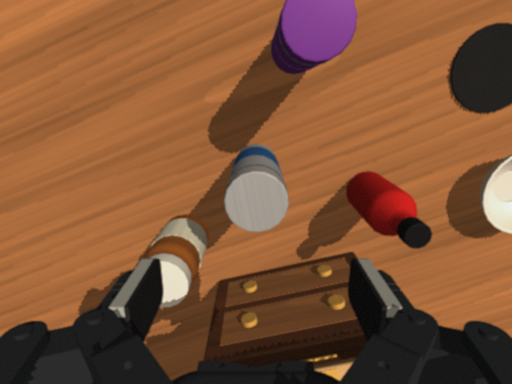

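The wrist view shows the canister top at about (256,200), midway between the fingers at columns 140 and 375. I check its position with the wrist calibration.

```bash
python3 - <<'E'
from h import *
im=cv2.imread("pics/w1.png")[:,:,::-1].copy();c=ctrl.calibration("wrist")
for n,lo,hi,b,z in[("can",(0,0,130),(179,45,255),(220,155,295,235),140),("cap",(0,0,0),(179,255,70),(390,210,440,250),135),("jar",(0,0,190),(179,60,255),(150,250,195,310),115)]:
    for k in blobs(im,lo,hi,b,200):
        (u,v),r=cv2.minEnclosingCircle(k);print(n,u,v,r,np.round(onz(c,(u,v),z),1),np.round(onz(c,(u+r,v),z)[:2],1))
# lid front bottom/brass
E
```

```text
can 255.99337768554688 200.27392578125 31.531009674072266 [468.3  72.  140. ] [477.3  94.3]
cap 411.0 232.0 19.69781494140625 [541.7 176.8 135. ] [547.6 191.5]
jar 168.1222686767578 281.20135498046875 21.42021369934082 [518.6 -36.  115. ] [526.  -17.7]
```

```bash
python3 - <<'E'
from h import *
S=ctrl.calibration("scene");T=ctrl.calibration("top");W=ctrl.calibration("wrist")
sc=cv2.imread("pics/scene0.png")[:,:,::-1].copy()
for k in blobs(sc,(0,0,150),(179,45,255),(265,145,297,170),30):
    e=cv2.fitEllipse(k);print("scene can",e,np.round(onz(S,e[0],140),1))
w=cv2.imread("pics/w1.png")[:,:,::-1].copy()
# fingertip check: TCP pose vs wrist projection of the TCP
print("TCP in wrist px",proj(W,[467.1,79.3,231.2]),"can top 79.7->",proj(W,[467,79.7,140]),proj(W,[467,75,140]))
print("W cam",np.round(-W["R"].T@W["t"],1),np.round(W["mtx"],1).tolist())
b=cv2.resize(sc[135:220,225:345],None,fx=6,fy=6,interpolation=cv2.INTER_CUBIC);cv2.imwrite("pics/c3.png",np.ascontiguousarray(b[:,:,::-1]))
E
```

```text
scene can ((281.8345947265625, 156.4384002685547), (13.553670883178711, 18.050275802612305), 95.57496643066406) [469.6  79.8 140. ]
TCP in wrist px [268.65481489 251.98391991] can top 79.7-> [264.7912282  195.18354465] [259.05441569 197.391065  ]
W cam [395.4 101.9 374. ] [[323.0, 0.0, 255.2], [0.0, 323.0, 198.2], [0.0, 0.0, 1.0]]
```

View pics/c3.png

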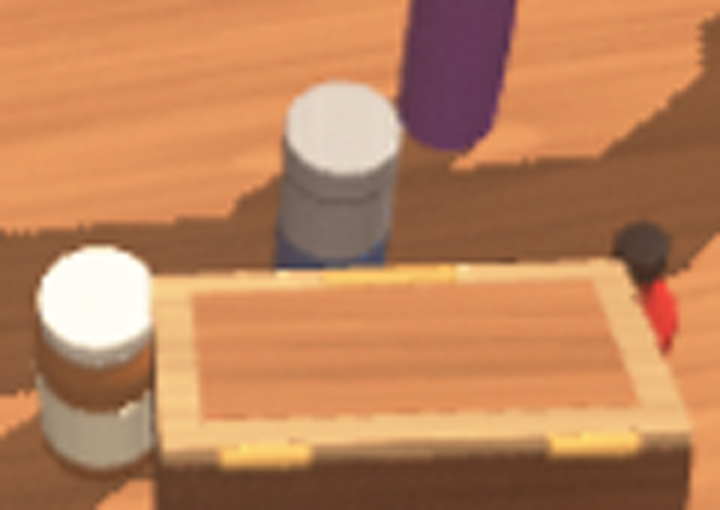

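The scene view puts the canister top at (281.8,156.4), which gives (469.6,79.8) and agrees with the top view. The wrist view is the outlier. Descending to grasp.

Request:
{"fn": "carry_out", "kwargs": {
  "deltas": [0,0,0,0,0,0.03,-1,0,0,0,0,0,0.03,-1,0,0,0,0,0,0.03,-1,0,0,0,0,0,0.03,-1,0,0,0,0,0,0.026,-1,0,0,0,0,0,0,-1,0,0,0,0,0,0,1,0,0,0,0,0,0,1,0,0,0,0,0,0,1,0,0,0,0,0,0,1,0,0,0,0,0,0,1,0,0,0,0,0,0,1]
}}

```text
clock: 3.15
eef_pos: [467.5, 80.7, 86.6]
tool_rot: [3.14, 0.002, 2.765]
force: [-1.3, -0.0, 6.1]
width: 48.6
gripper_force: 61.2
```

```bash
python3 - <<'E'
from h import *
go([463.4,351.3,240])
print(ctrl.read_state()["gripper_force"])
E
```

```text
clock 3.15 pos [467.5  80.7  86.6] rpy [3.140e+00 2.000e-03 2.765e+00] q [-0.27  0.63  0.05  2.13 -0.08  0.39  1.04] F [-1.3 -0.   6.1] w 48.6
  shift mm [ 103.2  250.3 -153.3] turn deg [0 0 0]
61.2394443154335
```

Request:
{"fn": "carry_out", "kwargs": {
  "deltas": [0,0,0,0,0,-0.02,1,0,0,0,0,0,-0.04,1,0,0,0,0,0,-0.05,1,0,0,0,0,0,-0.043,1,0,0,0,0.013,0.031,0,1,0,0,0,0.013,0.031,0,1,0,0,0,0.013,0.031,0,1,0,0,0,0.013,0.031,0,1,0,0,0,0.013,0.031,0,1,0,0,0,0.013,0.031,0,1,0,0,0,0.013,0.031,0,1,0,0,0,0.012,0.033,0,1]
}}

```text
clock: 4.65
eef_pos: [462.5, 351.7, 238.7]
tool_rot: [-3.141, -0.0, 2.765]
force: [1.0, 0.9, -2.4]
width: 49.0
gripper_force: 62.9
```

```bash
python3 - <<'E'
from h import *
S=ctrl.calibration("scene")
sc=ctrl.get_image("scene")
cv2.imwrite("pics/s2.png",sc[:,:,::-1]);o=cv2.imread("pics/scene0.png")[:,:,::-1].copy()
for k in blobs(o,(0,0,0),(179,255,75),(350,155,392,188),100):
    e=cv2.fitEllipse(k);print(e,np.round(onz(S,e[0],4),1))
go([463.4,351.3,90])
E
```

```text
clock 4.7 pos [461.7 358.7 238.6] rpy [ 3.136e+00 -2.000e-03  2.770e+00] q [-0.75  0.52  0.06  1.7  -0.04  0.91  0.53] F [ 0.8  6.3 -2.5] w 48.8
  shift mm [ -4.6  -7.1 148.6] turn deg [0 0 0]
```

Request:
{"fn": "carry_out", "kwargs": {
  "deltas": [0,0,0,0,0,0,1,0,0,0,0,0,0.03,1,0,0,0,0,0,0.04,1,0,0,0,0,0,0.04,1,0,0,0,0,0,0.025,1,0,0,0,0,0,0.007,1,0,0,0,0,0,0,1,0,0,0,0,0,0.002,1,0,0,0,0,0,0.002,1,0,0,0,0,0,0,1]
}}

```text
clock: 5.95
eef_pos: [463.1, 351.2, 92.7]
tool_rot: [3.141, 0.0, 2.765]
force: [0.5, -0.2, -2.4]
width: 48.6
gripper_force: 63.1
```

```bash
python3 - <<'E'
from h import *
go([463.4,351.3,90.6])
E
```

```text
clock 5.95 pos [463.1 351.2  92.7] rpy [3.141 0.    2.765] q [-0.73  0.71  0.05  1.83 -0.06  0.59  0.55] F [ 0.5 -0.2 -2.4] w 48.6
  shift mm [-0.2  0.2  2.1] turn deg [0 0 0]
```

Request:
{"fn": "carry_out", "kwargs": {
  "deltas": [0,0,0,0,0,0.002,1,0,0,0,0,0,0.001,1,0,0,0,0,0,0,1]
}}

```text
clock: 6.32
eef_pos: [463.4, 351.2, 90.7]
tool_rot: [3.141, 0.001, 2.765]
force: [-1.4, -1.5, 8.6]
width: 48.8
gripper_force: 64.1
```

Request:
{"fn": "carry_out", "kwargs": {
  "deltas": [0,0,0,0,0,-0.001,-1,0,0,0,0,0,0,-1,0,0,0,0,0,0,-1,0,0,0,0,0,0,-1,0,0,0,0,0,0,-1,0,0,0,0,0,-0.02,-1,0,0,0,0,0,-0.04,-1,0,0,0,0,0,-0.05,-1,0,0,0,0,0,-0.04,-1,0,0,0,0,0,-0.03,-1]
}}

```text
clock: 7.58
eef_pos: [463.4, 351.3, 272.4]
tool_rot: [3.14, 0.001, 2.765]
force: [0.1, -0.6, -0.8]
width: 85.4
gripper_force: 0.0
```

```bash
python3 - <<'E'
from h import *
go([454,-367.5,240],[np.pi,0,0.174])
im=ctrl.get_image("top");cv2.imwrite("pics/t2.png",im[:,:,::-1])
T=ctrl.calibration("top")
for k in blobs(im,(0,0,120),(179,45,255),(100,205,160,260)):
    (u,v),r=cv2.minEnclosingCircle(k);print("can",u,v,r,onz(T,(u,v),144))
E
```

```text
clock 7.58 pos [463.4 351.3 272.4] rpy [3.140e+00 1.000e-03 2.765e+00] q [-0.74  0.48  0.07  1.67 -0.04  0.99  0.54] F [ 0.1 -0.6 -0.8] w 85.4
  shift mm [-255.8 -671.8   31.4] turn deg [ 1.000e-01 -1.000e-01  1.484e+02]
can 116.30000305175781 229.3000030517578 9.0211820602417 [464.68683291 346.98569859 144.        ]
```

Request:
{"fn": "carry_out", "kwargs": {
  "deltas": [0,0,0,-0.0213,-0.056,0,-1,0,0,0,-0.0213,-0.056,0,-1,0,0,0,-0.0213,-0.056,0,-1,0,0,0,-0.0213,-0.056,0,-1,0,0,0,-0.0213,-0.056,0,-1,0,0,0,-0.0213,-0.056,0,-1,0,0,0,-0.0213,-0.056,0,-1,0,0,0,-0.0213,-0.056,0,-1,0,0,0,-0.0213,-0.056,0,-1,0,0,0,-0.0213,-0.056,0,-1,0,0,0,-0.0213,-0.056,0,-1,0,0,0,-0.0213,-0.056,0,-1]
}}

```text
clock: 9.12
eef_pos: [453.3, -369.5, 270.1]
tool_rot: [3.141, 0.0, 2.765]
force: [1.2, 0.4, -0.2]
width: 85.3
gripper_force: 0.0
```

Request:
{"fn": "carry_out", "kwargs": {
  "deltas": [0,0,10.6,0,0,0,-1,0,0,10.6,0,0,0,-1,0,0,10.6,0,0,0,-1,0,0,10.6,0,0,0,-1,0,0,10.6,0,0,0,-1,0,0,10.6,0,0,0,-1,0,0,10.6,0,0,0,-1,0,0,10.6,0,0,0,-1,0,0,10.6,0,0,0,-1,0,0,10.6,0,0,0,-1,0,0,10.6,0,0,0,-1,0,0,10.6,0,0,0,-1]
}}

```text
clock: 10.62
eef_pos: [453.4, -367.6, 270.0]
tool_rot: [-3.141, -0.0, 0.539]
force: [-0.5, -0.0, -0.2]
width: 85.4
gripper_force: 0.0
```

Request:
{"fn": "carry_out", "kwargs": {
  "deltas": [0,0,10.6,0,0,0,-1,0,0,10.6,0,0,0,-1,0,0,0,0,0,0,-1]
}}

```text
clock: 11.0
eef_pos: [453.4, -367.6, 269.8]
tool_rot: [-3.141, 0.001, 0.177]
force: [0.2, -0.7, -0.2]
width: 85.4
gripper_force: 0.0
```

```bash
python3 - <<'E'
from h import *
go([454,-367.5,42],[np.pi,0,0.174])
im=ctrl.get_image("wrist");cv2.imwrite("pics/w2.png",im[:,:,::-1]);c=ctrl.calibration("wrist")
print("TCP px",proj(c,ctrl.read_state()["eef_pos"]))
for k in blobs(im,(0,180,100),(6,255,255),(100,0,420,384),300):
    p=cv2.minAreaRect(k);b=cv2.boxPoints(p);print(p,np.round(onz(c,p[0],72),1),np.round([onz(c,q,72)[:2] for q in b],1).tolist())
top=ctrl.get_image("top");cv2.imwrite("pics/t3.png",top[:,:,::-1])
E
```

```text
clock 11.0 pos [ 453.4 -367.6  269.8] rpy [-3.141e+00  1.000e-03  1.770e-01] q [ 0.08  0.66  0.94  1.68 -0.58  1.12 -0.2 ] F [ 0.2 -0.7 -0.2] w 85.4
  shift mm [  0.9   0.  227.8] turn deg [-0.   0.1  0.2]
TCP px [254.59777479 259.72635872]
((256.4999694824219, 169.0), (97.99998474121094, 14.999998092651367), 90.0) [ 454.5 -369.2   72. ] [[503.8, -352.5], [506.5, -367.7], [400.2, -387.7], [397.2, -371.0]]
```

View pics/w2.png

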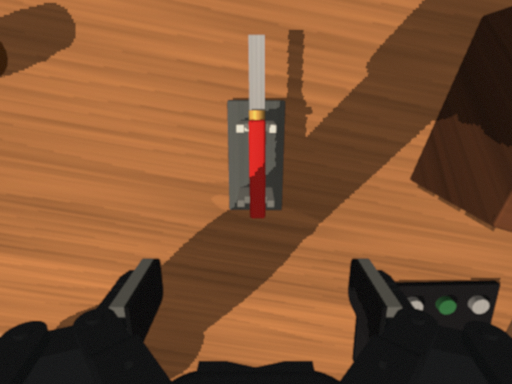

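The wrist view shows the knife upright at column 257, handle rows 120–217 and blade upward, lined up with the tool. Descending.

Request:
{"fn": "carry_out", "kwargs": {
  "deltas": [0,0,0,0,0,0.04,-1,0,0,0,0,0,0.05,-1,0,0,0,0,0,0.05,-1,0,0,0,0,0,0.05,-1,0,0,0,0,0,0.038,-1,0,0,0,0,0,0,-1,0,0,0,0,0,0,1,0,0,0,0,0,0,1,0,0,0,0,0,0,1,0,0,0,0,0,0,1,0,0,0,0,0,0,1,0,0,0,0,0,0,1]
}}

```text
clock: 12.6
eef_pos: [454.0, -368.1, 43.3]
tool_rot: [3.141, -0.001, 0.175]
force: [1.2, 1.3, 6.7]
width: 17.2
gripper_force: 58.8
```

Request:
{"fn": "carry_out", "kwargs": {
  "deltas": [0,0,0,0,0,0,1,0,0,0,0,0,0,1]
}}

```text
clock: 12.85
eef_pos: [454.0, -368.2, 43.3]
tool_rot: [3.141, -0.001, 0.175]
force: [-0.1, 0.8, 6.7]
width: 17.2
gripper_force: 58.8
```

```bash
python3 - <<'E'
from h import *
go([454,-367.5,42],[np.pi,0,0.174])
E
```

```text
clock 12.85 pos [ 454.  -368.2   43.3] rpy [ 3.141e+00 -1.000e-03  1.750e-01] q [ 0.23  0.91  0.68  1.86 -0.88  0.7   0.04] F [-0.1  0.8  6.7] w 17.2
  shift mm [ 0.1 -0.7  1.3] turn deg [ 0.  -0.1  0.1]
```

Request:
{"fn": "carry_out", "kwargs": {
  "deltas": [0,0,0,0,0,-0.01,1,0,0,0,0,0,-0.03,1,0,0,0,0,0,-0.04,1,0,0,0,0,0,-0.04,1,0,0,0,0,0,-0.04,1,0,0,0,0,0,-0.04,1,0,0,0,0,0,0,1]
}}

```text
clock: 13.72
eef_pos: [454.1, -369.5, 245.6]
tool_rot: [3.137, -0.004, 0.175]
force: [0.5, -0.3, -1.5]
width: 17.0
gripper_force: 58.6
```

```bash
cat >> h.py <<'E'
TH=np.radians(28)
class P: O=np.array([579.7,68.2,190]);psi=-0.133
def tcp(tx,tz=-3.5,dth=0.):
    "TCP for blade tip at tray (tx,0,tz)"
    Rt=Ro.from_euler("xyz",[0,-TH,P.psi]).as_matrix();ex,ez=Rt[:,0],Rt[:,2]
    return P.O+ex*(tx-135)+ez*(tz-17.7),[np.pi,-TH,P.psi]
E
python3 - <<'E'
from h import *
S=ctrl.calibration("scene")
for n,u,z in[("FR",(153,278),197.1),("FL",(618,262),197.1),("BR",(162,455),253.4),("BL",(688,434),253.4)]:
    print(n,np.round(onz(S,(225+u[0]/6-.42,135+u[1]/6-.42),z),1))
go(*tcp(-40))
for x in(-40,0,60):print(x,np.round(tcp(x)[0],1))
E
```

```text
FR [565.5 -18.1 197.1]
FL [589.2 156.3 197.1]
BR [671.8 -33.2 253.4]
BL [694.7 141.3 253.4]
clock 13.72 pos [ 454.1 -369.5  245.6] rpy [ 3.137 -0.004  0.175] q [ 0.1   0.68  0.92  1.71 -0.61  1.06 -0.18] F [ 0.5 -0.3 -1.5] w 17.0
  shift mm [  61.3 -453.7  154.6] turn deg [-4.1 27.5 17.3]
-40 [436.4  87.4  89.1]
0 [471.4  82.7 107.9]
60 [523.9  75.7 136.1]
```

Request:
{"fn": "carry_out", "kwargs": {
  "deltas": [0,0,0,0.006,-0.045,0,1,0,0,0,0.006,-0.045,0,1,0,0,0,0.006,-0.045,0,1,0,0,0,0.006,-0.045,0,1,0,0,0,0.006,-0.045,0,1,0,0,0,0.006,-0.045,0,1,0,0,0,0.006,-0.045,0,1,0,0,0,0.006,-0.045,0,1,0,0,0,0.006,-0.045,0,1,0,0,0,0.006,-0.045,0,1,0,0,8.8,0,0,0,1,0,0,8.8,0,0,0,1]
}}

```text
clock: 15.22
eef_pos: [433.2, 86.6, 241.5]
tool_rot: [3.141, 0.002, -0.136]
force: [0.3, -0.2, -0.9]
width: 16.9
gripper_force: 58.9
```

```bash
sed -i 's/579.7,68.2/580.6,68.2/' h.py; python3 - <<'E'
from h import *
go(*tcp(-40))
E
```

```text
clock 15.22 pos [433.2  86.6 241.5] rpy [ 3.141e+00  2.000e-03 -1.360e-01] q [-1.04  0.59  1.21  2.07 -0.69  0.97 -1.16] F [ 0.3 -0.2 -0.9] w 16.9
  shift mm [  4.2  -1.4 152.4] turn deg [ 0.1 28.1 -0.1]
```

Request:
{"fn": "carry_out", "kwargs": {
  "deltas": [0,9.4,0,0,0,0,1,0,9.4,0,0,0,0,1,0,9.2,0,0,0,0,1,0,0,0,0,0,0,1]
}}

```text
clock: 15.72
eef_pos: [429.5, 88.8, 246.8]
tool_rot: [3.138, -0.47, -0.127]
force: [0.7, -0.3, 0.1]
width: 16.9
gripper_force: 61.1
```

```bash
python3 - <<'E'
from h import *
go(*tcp(-40))
E
```

```text
clock 15.72 pos [429.5  88.8 246.8] rpy [ 3.138 -0.47  -0.127] q [-1.4   0.4   1.27  2.45 -1.09  0.24 -0.91] F [ 0.7 -0.3  0.1] w 16.9
  shift mm [-64.3  -0.2 144.2] turn deg [0.1 1.1 0.3]
```

Request:
{"fn": "carry_out", "kwargs": {
  "deltas": [0,-9.0,0,0,0,0,1,0,-9.0,0,0,0,0,1,0,-9.0,0,0,0,0,1,0,0,0,0.008,0.045,0,1,0,0,0,0.008,0.045,0,1,0,0,0,0.008,0.045,0,1,0,0,0,0.008,0.045,0,1,0,0,0,0.008,0.045,0,1,0,0,0,0.008,0.045,0,1,0,0,0,0.008,0.045,0,1,0,0,0,0.008,0.045,0,1,0,0,0,0.008,0.045,0,1]
}}

```text
clock: 17.23
eef_pos: [457.0, -321.6, 248.6]
tool_rot: [-3.135, -0.041, -0.13]
force: [0.1, -0.6, -0.1]
width: 17.2
gripper_force: 61.1
```

```bash
python3 - <<'E'
from h import *
go([454,-368.2,246],[np.pi,0,.175])
E
```

```text
clock 17.23 pos [ 457.  -321.6  248.6] rpy [-3.135 -0.041 -0.13 ] q [-0.01  0.64  0.97  1.8  -0.65  1.02 -0.49] F [ 0.1 -0.6 -0.1] w 17.2
  shift mm [ 2.9 46.6  2.4] turn deg [ -0.   -2.4 -17.5]
```

Request:
{"fn": "carry_out", "kwargs": {
  "deltas": [0,-2.4,0,0.003,0.046,0,1,0,0,-8.75,0,0,0,1,0,0,-8.75,0,0,0,1,0,0,0,0,0,0.05,1,0,0,0,0,0,0.05,1,0,0,0,0,0,0,1]
}}

```text
clock: 17.98
eef_pos: [452.1, -363.0, 145.4]
tool_rot: [-3.129, 0.004, 0.176]
force: [0.4, -0.0, -0.8]
width: 17.1
gripper_force: 61.0
```

```bash
python3 - <<'E'
from h import *
go([454,-368.2,43.3],[np.pi,0,.175])
E
```

```text
clock 17.98 pos [ 452.1 -363.   145.4] rpy [-3.129  0.004  0.176] q [ 0.18  0.77  0.77  1.8  -0.69  0.87 -0.12] F [ 0.4 -0.  -0.8] w 17.1
  shift mm [  1.4   6.8 102. ] turn deg [-0.7  0.2  0. ]
```

Request:
{"fn": "carry_out", "kwargs": {
  "deltas": [-0.7,0.2,0,0.0014,0.006,0,1,0,0,0,0,0,0.03,1,0,0,0,0,0,0.03,1,0,0,0,0,0,0,1]
}}

```text
clock: 18.48
eef_pos: [457.0, -370.8, 89.4]
tool_rot: [3.136, -0.005, 0.177]
force: [0.1, 0.5, -1.0]
width: 16.7
gripper_force: 61.0
```

```bash
python3 - <<'E'
from h import *
go([454,-368.2,43.3],[np.pi,0,.175])
E
```

```text
clock 18.48 pos [ 457.  -370.8   89.4] rpy [ 3.136 -0.005  0.177] q [ 0.22  0.84  0.69  1.83 -0.77  0.75 -0.05] F [ 0.1  0.5 -1. ] w 16.7
  shift mm [-2.7 -3.3 46. ] turn deg [ 0.3 -0.3  0.1]
```

Request:
{"fn": "carry_out", "kwargs": {
  "deltas": [0,0,0,0,0,0.02,1,0,0,0,0,0,0,1,0,0,0,0,0,0,1,0,0,0,0,0,0,1]
}}

```text
clock: 18.98
eef_pos: [457.1, -370.8, 69.5]
tool_rot: [3.135, -0.005, 0.178]
force: [-0.9, -0.6, -1.6]
width: 16.7
gripper_force: 61.0
```

```bash
python3 - <<'E'
from h import *
go([454,-368.2,43.3],[np.pi,0,.175])
E
```

```text
clock 18.98 pos [ 457.1 -370.8   69.5] rpy [ 3.135 -0.005  0.178] q [ 0.24  0.87  0.67  1.84 -0.8   0.72 -0.03] F [-0.9 -0.6 -1.6] w 16.7
  shift mm [-2.7 -3.3 26.2] turn deg [ 0.3 -0.3  0.2]
```

Request:
{"fn": "carry_out", "kwargs": {
  "deltas": [0.3,-0.3,0,-0.0027,-0.0033,0,1,0,0,0,0,0,0.01,1,0,0,0,0,0,0.01,1,0,0,0,0,0,0.005,1,0,0,0,0,0,0,1,0,0,0,0,0,0.0012,1,0,0,0,0,0,0,1]
}}

```text
clock: 19.85
eef_pos: [453.4, -367.8, 43.3]
tool_rot: [-3.141, -0.0, 0.178]
force: [-1.7, 2.3, 7.3]
width: 17.0
gripper_force: 62.3
```

```bash
python3 - <<'E'
from h import *
go([454,-368.2,43.3],[np.pi,0,.175])
E
```

```text
clock 19.85 pos [ 453.4 -367.8   43.3] rpy [-3.141 -0.     0.178] q [ 0.26  0.9   0.63  1.86 -0.83  0.67 -0.  ] F [-1.7  2.3  7.3] w 17.0
  shift mm [0.5 0.5 0. ] turn deg [-0.  -0.   0.1]
```

Request:
{"fn": "carry_out", "kwargs": {
  "deltas": [0,0,0,0,0,0,-1,0,0,0,0,0,0,-1,0,0,0,0,0,0,-1,0,0,0,0,0,0,-1,0,0,0,0,0,0,-1,0,-7,0,-0.002,0,0,-1,0,-7,0,-0.002,0,0,-1,0,-7,0,-0.002,0,0,-1,0,-7,0,-0.002,0,0,-1,0,0,0,0,0,0,-1,0,0,0,0,0,0,-1,0,0,0,0,0,0,-1]
}}

```text
clock: 21.35
eef_pos: [444.7, -369.7, 45.2]
tool_rot: [3.141, 0.487, 0.175]
force: [-0.6, 0.2, -0.5]
width: 85.5
gripper_force: 0.0
```

```bash
python3 - <<'E'
from h import *
go([453.4-8.45*.985,-367.8-8.45*.174,45.1],[np.pi,.489,.175])
E
```

```text
clock 21.35 pos [ 444.7 -369.7   45.2] rpy [3.141 0.487 0.175] q [ 0.03  1.17  0.9   1.53 -0.51  1.12 -0.41] F [-0.6  0.2 -0.5] w 85.5
  shift mm [ 0.4 -0.4 -0.1] turn deg [ 0.  -0.1 -0. ]
```

Request:
{"fn": "carry_out", "kwargs": {
  "deltas": [0,0,0,0,0,0,1,0,0,0,0,0,0,1,0,0,0,0,0,0,1,0,0,0,0,0,0,1,0,0,0,0,0,0,1,0,0,0,0,0,0,1,0,0,0,0,0,0,1]
}}

```text
clock: 22.22
eef_pos: [446.1, -369.1, 44.3]
tool_rot: [3.141, 0.489, 0.178]
force: [0.5, 0.8, 3.5]
width: 17.2
gripper_force: 58.6
```

```bash
python3 - <<'E'
from h import *
go([450,-368,245],[np.pi,0,-.133]);print(ctrl.read_state()["gripper_force"],ctrl.read_state()["tool_rot"])
im=ctrl.get_image("scene");cv2.imwrite("pics/s4.png",cv2.resize(im[140:260,70:200],None,fx=5,fy=5,interpolation=cv2.INTER_CUBIC)[:,:,::-1])
E
```

```text
clock 22.23 pos [ 446.1 -369.1   44.3] rpy [3.141 0.489 0.178] q [ 0.03  1.17  0.9   1.53 -0.51  1.12 -0.41] F [0.5 0.8 3.5] w 17.2
  shift mm [ -90.7   -0.3 -179.1] turn deg [ 4.4 27.8 17.5]
58.603729605674744 [3.14133673 0.48894141 0.17784808]
```

View pics/s4.png

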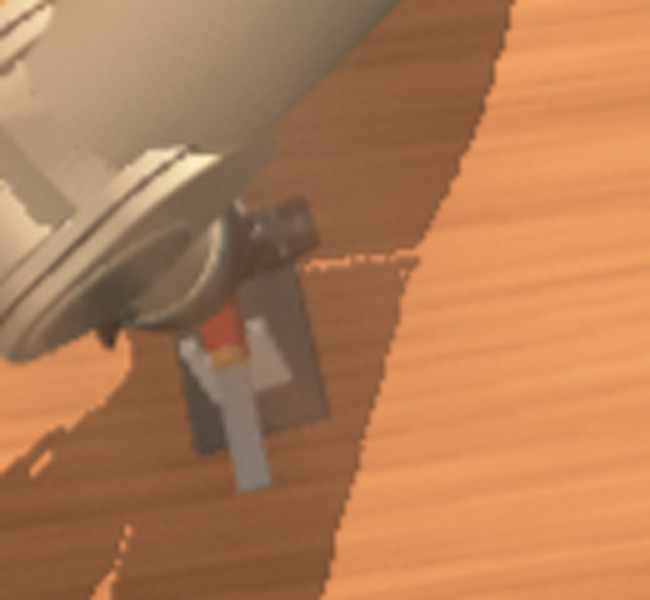

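The scene crop shows the tilted gripper holding the handle between the posts, with the blade tip at crop (255,490) and the knife still seated. Lifting and swinging to the case.

Request:
{"fn": "carry_out", "kwargs": {
  "deltas": [0,0,0,-0.0047,0,-0.0088,1,0,0,0,-0.0141,0,-0.0265,1,0,0,0,-0.0188,0,-0.0353,1,0,0,0,-0.0188,0,-0.0353,1,0,0,0,-0.0188,0,-0.0353,1,0,0,0,-0.0141,0,-0.0265,1,0,7,0,0,0,0,1,0,7,0,0,0,0,1,0,7,0,0,0,0,1,0,7,0,0,0,0,1,0,0,0,0,0,0,1,0,0,0,0,0,0,1]
}}

```text
clock: 23.78
eef_pos: [446.7, -368.6, 234.1]
tool_rot: [-3.141, 0.002, 0.179]
force: [-0.2, -0.2, -1.0]
width: 17.4
gripper_force: 58.7
```

```bash
cat >> h.py <<'E'
CT=np.array([-1.3,0,-18.2])   # handle centre in the tool frame
def tcp(tx,tz=-3.5,pit=28.):
    "TCP for blade tip at tray (tx,0,tz), knife pitched pit deg"
    Rt=Ro.from_euler("xyz",[0,-TH,P.psi]).as_matrix();kx=Ro.from_euler("xyz",[0,-np.radians(pit),P.psi]).as_matrix()[:,0]
    rpy=[np.pi,TH-np.radians(pit),P.psi]
    return P.O+Rt[:,0]*tx+Rt[:,2]*tz-135*kx-Ro.from_euler("xyz",rpy).apply(CT),rpy
E
python3 - <<'E'
from h import *
go(*tcp(-20))
for x in(-20,60):print(np.round(tcp(x)[0],1))
E
```

```text
clock 23.77 pos [ 446.7 -368.6  234.1] rpy [-3.141e+00  2.000e-03  1.790e-01] q [ 0.11  0.68  0.91  1.73 -0.61  1.04 -0.16] F [-0.2 -0.2 -1. ] w 17.4
  shift mm [  82.4 -447.   138.3] turn deg [-0.   0.1 17.9]
[447.9  86.   95.9]
[517.9  76.6 133.5]
```

Request:
{"fn": "carry_out", "kwargs": {
  "deltas": [0,0,0,0.0074,-0.0449,0,1,0,0,0,0.0074,-0.0449,0,1,0,0,0,0.0074,-0.0449,0,1,0,0,0,0.0074,-0.0449,0,1,0,0,0,0.0074,-0.0449,0,1,0,0,0,0.0074,-0.0449,0,1,0,0,0,0.0074,-0.0449,0,1,0,0,0,0.0074,-0.0449,0,1,0,0,0,0.0074,-0.0449,0,1,0,0,0,0.0074,-0.0449,0,1,0,0,8.95,0,0,0,1,0,0,8.95,0,0,0,1]
}}

```text
clock: 25.28
eef_pos: [439.8, 88.0, 233.8]
tool_rot: [3.139, 0.001, -0.134]
force: [-0.1, -0.3, -1.2]
width: 17.2
gripper_force: 59.0
```

Request:
{"fn": "carry_out", "kwargs": {
  "deltas": [0,0,0,0,0,0.03,1,0,0,0,0,0,0.03,1,0,0,0,0,0,0.03,1,0,0,0,0,0,0.03,1,0,0,0,0,0,0,1,0,0,0,0,0,0,1]
}}

```text
clock: 26.02
eef_pos: [440.1, 86.3, 114.5]
tool_rot: [3.141, -0.0, -0.133]
force: [0.2, -0.0, -0.6]
width: 17.2
gripper_force: 59.0
```

```bash
python3 - <<'E'
from h import *
go(*tcp(-20))
E
```

```text
clock 26.02 pos [440.1  86.3 114.5] rpy [ 3.141 -0.    -0.133] q [-0.84  0.75  0.93  2.19 -0.99  0.71 -0.92] F [ 0.2 -0.  -0.6] w 17.2
  shift mm [ 7.7 -0.7 18.6] turn deg [ 0.1 -0.  -0. ]
```

Request:
{"fn": "carry_out", "kwargs": {
  "deltas": [0,0,0,0.0077,-0.0007,0.0186,1,0,0,0,0,0,0,1,0,0,0,0,0,0,1,0,0,0,0,0,0,1]
}}

```text
clock: 26.52
eef_pos: [447.2, 85.8, 96.3]
tool_rot: [-3.141, -0.001, -0.134]
force: [0.7, 0.1, -1.1]
width: 16.9
gripper_force: 59.0
```

```bash
python3 - <<'E'
from h import *
go(*tcp(-10))
W=[]
for n in("scene","top"):
    im=ctrl.get_image(n);c=ctrl.calibration(n);cv2.imwrite(f"pics/{n}5.png",im[:,:,::-1])
    Rt=Ro.from_euler("xyz",[0,-TH,P.psi]).as_matrix()
    u,v=proj(c,P.O).astype(int);x0,y0=u-30,v-25
    print(n,x0,y0,[np.round((proj(c,P.O+Rt@np.array(q))-[x0,y0])*6+3,0) for q in([-20,8,-2],[-20,-8,-2],[0,25,8],[0,-25,8],[0,90,8],[0,-90,8])])
    W.append(cv2.resize(im[y0:y0+60,x0:x0+62],None,fx=6,fy=6,interpolation=cv2.INTER_CUBIC))
cv2.imwrite("pics/ab5.png",np.hstack(W)[:,:,::-1])
E
```

```text
clock 26.52 pos [447.2  85.8  96.3] rpy [-3.141e+00 -1.000e-03 -1.340e-01] q [-0.8   0.78  0.88  2.18 -1.03  0.68 -0.89] F [ 0.7  0.1 -1.1] w 16.9
  shift mm [ 9.5 -0.3 -4.4] turn deg [-0.  -0.  -0.1]
scene 258 157 [array([201., 135.]), array([160., 136.]), array([253., 135.]), array([121., 140.]), array([424., 129.]), array([-51., 146.])]
top 195 154 [array([164., 196.]), array([202., 200.]), array([123., 153.]), array([245., 167.]), array([-35., 134.]), array([404., 185.])]
```

View pics/ab5.png

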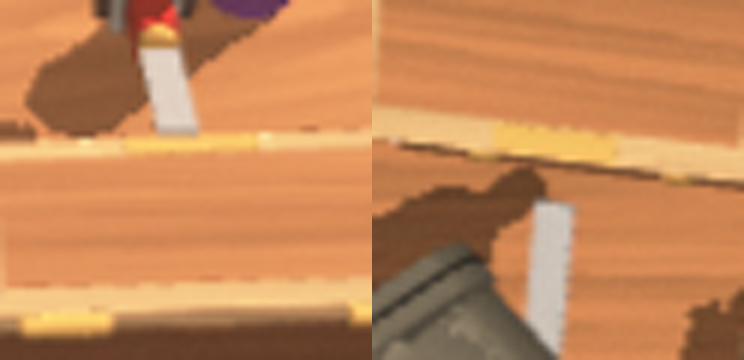

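The crop shows, in the scene panel, the blade tip at (178,132) right at the brass strip's front edge. In the top panel the tip is at (555,205) and the strip's edge at (555,157), about 4 mm farther back than predicted. I back off 20 mm to measure the tip clear of occlusion.

Request:
{"fn": "carry_out", "kwargs": {
  "deltas": [0,0,0,-0.0177,0,0.0094,1,0,0,0,0,0,0,1,0,0,0,0,0,0,1]
}}

```text
clock: 27.0
eef_pos: [430.4, 87.9, 86.5]
tool_rot: [-3.142, -0.001, -0.135]
force: [0.8, -1.0, -0.5]
width: 16.8
gripper_force: 59.0
```

```bash
cat > m.py <<'E'
from h import *
from scipy.optimize import least_squares
Rt=Ro.from_euler("xyz",[0,-TH,P.psi]).as_matrix()
s=ctrl.read_state();R=Ro.from_euler("xyz",s["tool_rot"])
kc=s["eef_pos"]+R.apply(CT)                          # nominal handle centre
kr=(R*Ro.from_euler("xyz",[np.pi,0,0]).inv()*Ro.from_euler("xyz",[0,-TH,0])).as_matrix()
print("nominal tip in tray",np.round(Rt.T@(kc+135*kr[:,0]-P.O),1))
L={}
for n in("scene","top"):
    im=ctrl.get_image(n);c=ctrl.calibration(n);cv2.imwrite(f"pics/{n}6.png",im[:,:,::-1])
    sat=cv2.cvtColor(im,cv2.COLOR_RGB2HSV)[:,:,1].astype(np.float32)
    val=cv2.cvtColor(im,cv2.COLOR_RGB2HSV)[:,:,2].astype(np.float32)
    # profile along the predicted blade centre line, knife x from 70 to 160
    xs=np.arange(85,165,.5);px=np.array([proj(c,kc+kr[:,0]*x+kr[:,2]*1.5) for x in xs],np.float32)
    pr=np.mean([cv2.remap(sat,px[None,:,0]+d,px[None,:,1],cv2.INTER_LINEAR)[0] for d in(-1,0,1)],0)
    print(n,np.round(pr[::6]).astype(int))
    L[n]=(c,xs,px,pr)
pts=[]
for n,(c,xs,px,pr) in L.items():
    th=(np.median(pr[:40])+120)/2 
    i=np.argmax((pr>th)&(xs>100));f=(th-pr[i-1])/(pr[i]-pr[i-1]);q=px[i-1]+f*(px[i]-px[i-1]);print(n,"tip at knife x",xs[i],q)
    # lateral centre of the blade at two places
    pts.append((c,q))
A=[];b=[]
for c,q in pts:
    o,d=ray(c,q);d/=np.linalg.norm(d);M=np.eye(3)-np.outer(d,d);A.append(M);b.append(M@o)
X=np.linalg.lstsq(np.vstack(A),np.hstack(b),rcond=None)[0]
print("tip triangulated",np.round(X,1),"in tray",np.round(Rt.T@(X-P.O),1),"px err",[np.round(proj(c,X)-q,2) for c,q in pts])
E
python3 m.py
```

```text
nominal tip in tray [-40.   -0.6  -3.4]
scene [ 36  36  35  35  35  35  35  35  35  35  35  35  35  35  37  40  44  71
 125 143 151 151 150 148 146 144 144]
top [ 26  27  26  26  26  26  26  26  25  26  26  26  27  27  26  24  43 134
 156 156 155 154 154 155 156 155 155]
scene tip at knife x 136.5 [286.43356 175.34998]
top tip at knife x 134.0 [224.50552 194.52596]
tip triangulated [545.7  72.5 167.2] in tray [-41.8  -0.3  -3.6] px err [array([-0.05,  0.  ]), array([-0.05, -0.01])]
```

```bash
python3 - <<'E'
from h import *
go(*tcp(-8,-2.5))
E
```

```text
clock 27.1 pos [430.5  87.9  86.5] rpy [ 3.141e+00 -1.000e-03 -1.350e-01] q [-0.79  0.76  0.82  2.23 -1.06  0.61 -0.87] F [ 0.3  0.3 -0.2] w 17.1
  shift mm [ 27.6  -0.5 -16. ] turn deg [ 0.  -0.1 -0.1]
```

Request:
{"fn": "carry_out", "kwargs": {
  "deltas": [0,0,0,0.0138,-0.0003,-0.008,1,0,0,0,0.0138,-0.0003,-0.008,1,0,0,0,0,0,0,1,0,0,0,0,0,0,1]
}}

```text
clock: 27.6
eef_pos: [456.1, 85.0, 101.8]
tool_rot: [3.141, 0.001, -0.135]
force: [0.2, -0.4, -2.4]
width: 17.3
gripper_force: 59.0
```

Request:
{"fn": "carry_out", "kwargs": {
  "deltas": [0,0,0,0.0044,0,-0.0023,1,0,0,0,0.0044,0,-0.0024,1,0,0,0,0.0044,0,-0.0023,1,0,0,0,0,0,0,1]
}}

```text
clock: 28.1
eef_pos: [470.5, 83.0, 109.3]
tool_rot: [3.141, -0.0, -0.135]
force: [-0.5, 0.7, -1.2]
width: 17.2
gripper_force: 59.0
```

```bash
python3 m.py; python3 - <<'E'
from h import *
go(*tcp(60,-2.5))
E
```

```text
nominal tip in tray [ 6.4 -0.1 -2.4]
scene [ 35  34  34  34  34  34  34  42  71 100 129 138 144 146 148 149 150 151
 151 152 152 152 151 151 151 152 153]
top [ 26  26  26  26  26  26  26  26  26  26  26  26  25  50 126 150 151 153
 145 153 155 154 155 154 155 155 155]
scene tip at knife x 110.0 [287.62167 178.9218 ]
top tip at knife x 125.0 [225.48433 180.46489]
tip triangulated [575.7  67.2 197.9] in tray [-0.5 -1.7  9.2] px err [array([ 0.32, -0.01]), array([0.29, 0.06])]
clock 28.2 pos [469.8  83.1 109.1] rpy [ 3.142e+00  1.000e-03 -1.350e-01] q [-0.79  0.77  0.88  2.12 -0.95  0.72 -0.96] F [-0.3  0.2 -1. ] w 17.1
  shift mm [ 48.    0.  -25.3] turn deg [ 0.   0.  -0.1]
```

Request:
{"fn": "carry_out", "kwargs": {
  "deltas": [0,0,0,0.0044,0,-0.0023,1,0,0,0,0.0044,0,-0.0024,1,0,0,0,0.0044,0,-0.0023,1,0,0,0,0,0,0,1]
}}

```text
clock: 28.7
eef_pos: [483.7, 81.2, 116.3]
tool_rot: [3.141, -0.0, -0.135]
force: [-0.3, 0.5, -0.8]
width: 16.8
gripper_force: 59.0
```

Request:
{"fn": "carry_out", "kwargs": {
  "deltas": [0,0,0,0.0044,0,-0.0023,1,0,0,0,0.0044,0,-0.0024,1,0,0,0,0.0044,0,-0.0023,1,0,0,0,0.0044,0,-0.0023,1,0,0,0,0,0,0,1]
}}

```text
clock: 29.32
eef_pos: [501.0, 78.9, 125.6]
tool_rot: [3.141, -0.0, -0.135]
force: [0.0, 0.1, -0.8]
width: 17.1
gripper_force: 59.0
```

```bash
python3 - <<'E'
from h import *
go(*tcp(60,-2.5))
E
```

```text
clock 29.32 pos [501.   78.9 125.6] rpy [ 3.141 -0.    -0.135] q [-0.77  0.78  0.92  2.03 -0.9   0.8  -1.01] F [ 0.   0.1 -0.8] w 17.1
  shift mm [16.5 -0.  -8.8] turn deg [ 0.  -0.  -0.1]
```

Request:
{"fn": "carry_out", "kwargs": {
  "deltas": [0,0,0,0.004,0,-0.0021,1,0,0,0,-0.0005,0,-0.0009,1,0,0,0,-0.0005,0,-0.0009,1,0,0,0,-0.0025,0,-0.006,1,0,0,0,-0.0025,0,-0.006,1,0,0,0,0,0,0,1]
}}

```text
clock: 30.08
eef_pos: [498.4, 79.3, 141.8]
tool_rot: [-3.141, -0.0, -0.135]
force: [1.2, -0.5, -0.6]
width: 17.3
gripper_force: 58.8
```

```bash
python3 - <<'E'
from h import *
s=ctrl.read_state();print(s["force"],s["torque"],s["eef_pos"],s["tool_rot"])
a=ctrl.get_image("scene");b=ctrl.get_image("top")
W=[cv2.resize(a[135:225,240:350],(440,360)),cv2.resize(b[110:210,180:270],(324,360))]
cv2.imwrite("pics/l1.png",np.hstack(W)[:,:,::-1])
E
```

```text
[ 1.2397864  -0.45786811 -0.57139643] [-0.0652749   0.03463053 -0.06308326] [498.40314318  79.34597013 141.8441168 ] [-3.14130662e+00 -7.85991639e-05 -1.34630042e-01]
```

View pics/l1.png

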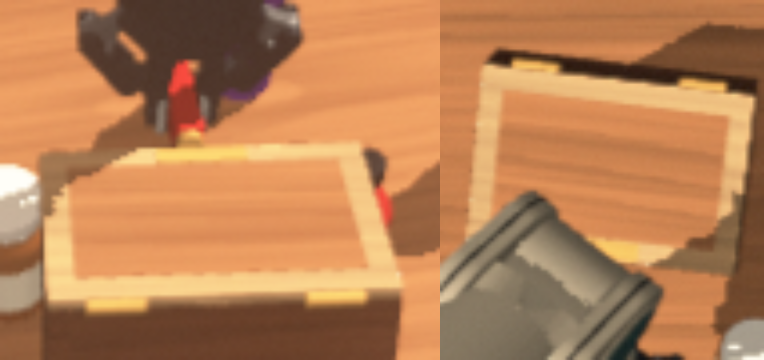

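The scene panel shows the lid front edge at about row 172, up from row 179. The lid is rising with the blade under it, and the force is small. Continuing the arc.

```bash
cat > th.py <<'E'
from h import *
s=ctrl.read_state();R=Ro.from_euler("xyz",s["tool_rot"]);Rt=Ro.from_euler("xyz",[0,-TH,P.psi]).as_matrix()
kr=(R*Ro.from_euler("xyz",[np.pi,0,0]).inv()*Ro.from_euler("xyz",[0,-TH,0])).as_matrix()
t=Rt.T@(s["eef_pos"]+R.apply(CT)+135*kr[:,0]+1.5*kr[:,2]-P.O)
print("nominal tip top in tray",np.round(t,1),"implied lid deg",round(np.degrees(np.arctan2(t[2],120-t[0])),1),"r",round(np.hypot(t[2],120-t[0]),1))
S=ctrl.calibration("scene");im=ctrl.get_image("scene")
for k in blobs(im,(20,140,150),(32,255,255),(262,60,310,182),15):
    m=cv2.moments(k);v=m["m01"]/m["m00"];u=m["m10"]/m["m00"]
    best=[]
    for d in np.arange(0,115,.5):
        a=np.radians(d);X=P.O+Rt@np.array([120-116*np.cos(a)-8*np.sin(a),0,116*np.sin(a)+8*np.cos(a)]);best.append((abs(proj(S,X)[1]-v),d))
    best.sort();print("brass px",round(u,1),round(v,1),"area",cv2.contourArea(k),"lid deg",best[:2])
E
python3 th.py
```

```text
nominal tip top in tray [46.4 -0.  14.3] implied lid deg 11.0 r 75.0
```

Request:
{"fn": "carry_out", "kwargs": {
  "deltas": [0,0,0,-0.0015,0,-0.0063,1,0,0,0,-0.0015,0,-0.0063,1,0,0,0,-0.0004,0,-0.0065,1,0,0,0,-0.0004,0,-0.0065,1,0,0,0,0,0,0,1]
}}

```text
clock: 30.85
eef_pos: [494.8, 79.8, 167.4]
tool_rot: [-3.141, -0.0, -0.135]
force: [-0.5, 0.7, -1.5]
width: 17.6
gripper_force: 58.8
```

```bash
python3 th.py
```

```text
nominal tip top in tray [55.4 -0.1 38.9] implied lid deg 31.1 r 75.4
```

```bash
sed -i 's/(20,140,150),(32,255,255),(262,60,310,182),15/(15,125,150),(32,255,255),(262,60,318,182),15/' th.py; python3 - <<'E'
import cv2,numpy as np
a=cv2.imread("pics/scene0.png");h=cv2.cvtColor(a,cv2.COLOR_BGR2HSV)
print(h[179:183,284:292:3].tolist(),h[184,284:292:3].tolist(),h[195,284:292:3].tolist())
E
python3 th.py
```

```text
[[[15, 96, 152], [15, 95, 151], [15, 154, 194]], [[18, 144, 243], [18, 143, 242], [18, 146, 244]], [[20, 144, 249], [20, 144, 249], [20, 145, 249]], [[16, 152, 233], [15, 147, 230], [14, 150, 229]]] [[12, 151, 224], [12, 150, 224], [12, 151, 224]] [[12, 154, 212], [12, 153, 212], [12, 152, 210]]
nominal tip top in tray [55.5 -0.1 38.8] implied lid deg 31.0 r 75.2
brass px 291.1 162.5 area 109.5 lid deg [(np.float64(0.007762599412615145), np.float64(25.0)), (np.float64(0.12104971994637026), np.float64(98.5))]
```

Request:
{"fn": "carry_out", "kwargs": {
  "deltas": [0,0,0,0.0008,0,-0.0065,1,0,0,0,0.0008,0,-0.0065,1,0,0,0,0.002,0,-0.0063,1,0,0,0,0.002,0,-0.0063,1,0,0,0,0.003,0,-0.0058,1,0,0,0,0.003,0,-0.0058,1,0,0,0,0,0,0,1]
}}

```text
clock: 31.82
eef_pos: [507.3, 78.0, 204.8]
tool_rot: [3.142, -0.002, -0.135]
force: [0.3, -0.0, -0.8]
width: 17.0
gripper_force: 58.8
```

```bash
python3 th.py
```

```text
nominal tip top in tray [84.  -0.2 66.2] implied lid deg 61.5 r 75.3
brass px 294.5 155.0 area 151.0 lid deg [(np.float64(0.04240048328844637), np.float64(40.5)), (np.float64(0.05470877210765934), np.float64(85.0))]
```

```bash
cat > th2.py <<'E'
from h import *
Rt=Ro.from_euler("xyz",[0,-TH,P.psi]).as_matrix()
S=ctrl.calibration("scene");im=ctrl.get_image("scene")
def q(d,y,r=116,h=8):
    a=np.radians(d);return proj(S,P.O+Rt@np.array([120-r*np.cos(a)-h*np.sin(a),y,r*np.sin(a)+h*np.cos(a)]))
k=max(blobs(im,(15,125,150),(32,255,255),(262,60,325,182),15),key=cv2.contourArea)
print("brass",cv2.minAreaRect(k),"bbox",cv2.boundingRect(k),"area",cv2.contourArea(k))
for d in(0,25,40,50,55,60,65,70,75,80,85,90,95,100,105,110):
    b=np.array([q(d,y,r) for r,y in((120,-25),(120,25),(112,25),(112,-25))],np.float32)
    print(d,np.round(q(d,0),1),"w",round(float(np.linalg.norm(b[1]-b[0])),1),"area",round(cv2.contourArea(b),0))
E
python3 th2.py
```

```text
brass ((294.5, 154.5), (7.0, 25.0), 90.0) bbox (282, 151, 26, 8) area 151.5
0 [288.9 180.3] w 22.0 area 38.0
25 [289.8 162.5] w 22.8 area 66.0
40 [291.  155.1] w 23.5 area 81.0
50 [291.9 152. ] w 24.1 area 90.0
55 [292.5 151.1] w 24.3 area 94.0
60 [293.  150.5] w 24.6 area 97.0
65 [293.6 150.5] w 25.0 area 100.0
70 [294.3 150.9] w 25.3 area 102.0
75 [294.9 151.8] w 25.6 area 104.0
80 [295.6 153.1] w 25.9 area 104.0
85 [296.3 155. ] w 26.2 area 103.0
90 [297.  157.4] w 26.5 area 102.0
95 [297.7 160.3] w 26.9 area 99.0
100 [298.4 163.7] w 27.2 area 95.0
105 [299.1 167.5] w 27.4 area 89.0
110 [299.8 171.8] w 27.7 area 82.0
```

Request:
{"fn": "carry_out", "kwargs": {
  "deltas": [0,0,0,0.0039,0,-0.0052,1,0,0,0,0.0039,0,-0.0052,1,0,0,0,0.0047,0,-0.0045,1,0,0,0,0.0047,0,-0.0045,1,0,0,0,0.0055,0,-0.0036,1,0,0,0,0.0055,0,-0.0036,1,0,0,0,0.006,0,-0.0026,1,0,0,0,0.006,0,-0.0026,1,0,0,0,0,0,0,1]
}}

```text
clock: 33.05
eef_pos: [547.5, 72.6, 236.3]
tool_rot: [3.141, -0.002, -0.134]
force: [-0.4, -0.4, -0.9]
width: 17.3
gripper_force: 59.0
```

```bash
python3 th.py|head -1; python3 th2.py|head -1
```

```text
nominal tip top in tray [134.6  -0.2  75.1] implied lid deg 101.0 r 76.5
brass ((302.0, 169.0), (6.0, 42.0), 90.0) bbox (281, 166, 43, 7) area 147.0
```

Request:
{"fn": "carry_out", "kwargs": {
  "deltas": [0,0,0,-0.01,0,0,1,0,0,0,-0.025,0,0,1,0,0,0,-0.035,0,0,1,0,0,0,-0.035,0,0,1,0,0,0,0,0,0,1]
}}

```text
clock: 33.78
eef_pos: [438.9, 87.8, 235.7]
tool_rot: [-3.14, 0.003, -0.134]
force: [0.8, -0.0, -1.2]
width: 16.9
gripper_force: 59.0
```

```bash
python3 th2.py|head -1; python3 m.py | grep -v "^top \[\|^scene \["; python3 - <<'E'
from h import *
go([447,-369,234],[np.pi,0,.178])
E
```

```text
brass ((301.5, 169.0), (6.0, 33.0), 90.0) bbox (285, 166, 34, 7) area 140.5
nominal tip in tray [ 39.7   0.5 123.4]
  70  90 109 112 112 110 111 112 111]
 163 161 161 161 162 159 162 159 156]
scene tip at knife x 140.5 [292.92957 139.15387]
top tip at knife x 135.5 [220.27504 179.3838 ]
tip triangulated [558.1  72.2 316.8] in tray [ 39.4   1.  122.6] px err [array([-0.13,  0.01]), array([-0.12, -0.02])]
clock 33.92 pos [442.9  87.1 236.3] rpy [-3.141e+00 -1.000e-03 -1.340e-01] q [-1.    0.58  1.15  2.06 -0.67  0.94 -1.19] F [ 0.2 -0.5 -1.2] w 16.9
  shift mm [ 65.1 451.4   2.3] turn deg [ -0.   -0.1 -17.9]
```

Request:
{"fn": "carry_out", "kwargs": {
  "deltas": [0,0,0,0.0065,0.0451,0,1,0,0,0,0.0065,0.0451,0,1,0,0,0,0.0065,0.0451,0,1,0,0,0,0.0065,0.0451,0,1,0,0,0,0.0065,0.0451,0,1,0,0,0,0.0065,0.0451,0,1,0,0,0,0.0065,0.0451,0,1,0,0,0,0.0065,0.0451,0,1,0,0,0,0.0065,0.0451,0,1,0,0,0,0.0065,0.0451,0,1,0,0,-8.95,0,0,0,1,0,0,-8.95,0,0,0,1]
}}

```text
clock: 35.42
eef_pos: [445.7, -370.7, 235.5]
tool_rot: [3.14, 0.001, 0.181]
force: [-0.3, -0.0, -0.5]
width: 17.3
gripper_force: 59.2
```

Request:
{"fn": "carry_out", "kwargs": {
  "deltas": [0,-7,0,0,0,0,1,0,-7,0,0,0,0,1,0,-7,0,0,0,0,1,0,-7,0,0,0,0,1,0,0,0,0,0,0,1,0,0,0,0,0,0,1,0,0,0,0,0,0,1]
}}

```text
clock: 36.3
eef_pos: [444.8, -369.6, 237.0]
tool_rot: [3.141, 0.487, 0.175]
force: [-1.3, -0.6, -0.9]
width: 17.2
gripper_force: 59.3
```

```bash
python3 - <<'E'
from h import *
go([446.1,-369.1,75],[np.pi,.489,.178])
E
```

```text
clock 36.3 pos [ 444.8 -369.6  237. ] rpy [3.141 0.487 0.175] q [ 0.01  0.92  0.97  1.43 -0.31  1.39 -0.45] F [-1.3 -0.6 -0.9] w 17.2
  shift mm [ 77.   -0.4 142.5] turn deg [-0.  -0.1 -0.2]
```

Request:
{"fn": "carry_out", "kwargs": {
  "deltas": [0,0,-0.1,0.0192,0,0.0356,1,0,0,0,0.0192,0,0.0356,1,0,0,0,0.0192,0,0.0356,1,0,0,0,0.0192,0,0.0356,1,0,0,0,0,0,0,1,0,0,0,0,0,0,1,0,0,0,0,0,0,1]
}}

```text
clock: 37.17
eef_pos: [447.5, -369.6, 76.4]
tool_rot: [3.14, 0.487, 0.178]
force: [-0.0, -0.3, -1.2]
width: 16.8
gripper_force: 59.3
```

```bash
python3 - <<'E'
from h import *
go([446.1,-369.1,50],[np.pi,.489,.178])
E
```

```text
clock 37.17 pos [ 447.5 -369.6   76.4] rpy [3.14  0.487 0.178] q [ 0.04  1.11  0.87  1.52 -0.43  1.14 -0.46] F [-0.  -0.3 -1.2] w 16.8
  shift mm [11.2 -0.8 24. ] turn deg [ 0.1 -0.1  0. ]
```

Request:
{"fn": "carry_out", "kwargs": {
  "deltas": [0,0,0,0.0037,-0.0004,0.008,1,0,0,0,0.0037,-0.0004,0.008,1,0,0,0,0.0038,0,0.008,1,0,0,0,0,0,0,1,0,0,0,0.001,0,0.0018,1,0,0,0,0.001,0,0.0018,1,0,0,0,0,0,0,1]
}}

```text
clock: 38.05
eef_pos: [445.4, -368.2, 44.3]
tool_rot: [-3.141, 0.489, 0.179]
force: [0.6, 0.5, 2.9]
width: 17.3
gripper_force: 59.8
```

```bash
python3 - <<'E'
from h import *
go([446.1,-369.1,44.3],[np.pi,.489,.178])
E
```

```text
clock 38.05 pos [ 445.4 -368.2   44.3] rpy [-3.141  0.489  0.179] q [ 0.05  1.15  0.84  1.53 -0.45  1.1  -0.46] F [0.6 0.5 2.9] w 17.3
  shift mm [ 0.5  1.1 -0.3] turn deg [0.  0.  0.1]
```

Request:
{"fn": "carry_out", "kwargs": {
  "deltas": [0,0,0,0,0,0,-1,0,0,0,0,0,0,-1,0,0,0,0,0,0,-1,0,0,0,0,0,0,-1,0,0,0,0,0,0,-1,0,0,0,0,0,0,-1,0,0,0,0,0,-0.02,-1,0,0,0,0,0,-0.04,-1,0,0,0,0,0,-0.05,-1,0,0,0,0,0,-0.05,-1,0,0,0,-0.04,0,-0.04,-1,0,0,0,0,0,0,-1]
}}

```text
clock: 39.55
eef_pos: [502.8, -360.2, 244.0]
tool_rot: [3.135, 0.485, 0.175]
force: [1.3, -0.3, -0.2]
width: 85.2
gripper_force: 0.0
```

Request:
{"fn": "carry_out", "kwargs": {
  "deltas": [0,0,0,-0.05,0,0,-1,0,0,0,-0.05,0,0,-1,0,0,0,-0.05,0,0,-1,0,0,0,0,0,0,-1]
}}

```text
clock: 40.05
eef_pos: [369.1, -382.4, 311.5]
tool_rot: [3.141, 0.488, 0.172]
force: [0.0, 0.8, -0.8]
width: 85.2
gripper_force: 0.0
```

```bash
python3 - <<'E'
from h import *
go([446.1,-369.1,300])
S=ctrl.calibration("scene");T=ctrl.calibration("top")
a=ctrl.get_image("scene");b=ctrl.get_image("top");w=ctrl.get_image("wrist");W=ctrl.calibration("wrist")
for n,im,c,box in(("scene",a,S,(85,150,140,225)),("top",b,T,(370,195,415,265)),("wrist",w,W,(0,0,512,384))):
    for k in blobs(im,(0,150,90),(6,255,255),box,40):
        p=cv2.minAreaRect(k);print(n,np.round(p[0],1),np.round(p[1],1),np.round(onz(c,p[0],72),1),np.round([onz(c,q,72)[:2] for q in cv2.boxPoints(p)]).tolist())
def circ(im,c,lo,hi,box,z,n):
    for k in blobs(im,lo,hi,box):
        (u,v),r=cv2.minEnclosingCircle(k);print(n,round(r,1),np.round(onz(c,(u,v),z),1))
circ(b,T,(0,0,120),(179,45,255),(100,205,135,245),144,"can")
circ(b,T,(0,0,180),(179,50,255),(252,195,282,220),115,"jar")
circ(b,T,(0,0,0),(179,255,60),(172,190,195,212),135,"cap")
circ(b,T,(0,0,120),(179,60,255),(100,160,155,205),35,"dish")
E
python3 th2.py|head -1
```

```text
clock 40.05 pos [ 369.1 -382.4  311.5] rpy [3.141 0.488 0.172] q [ 0.01  0.78  1.03  1.52 -0.21  1.39 -0.38] F [ 0.   0.8 -0.8] w 85.2
  shift mm [ 74.4   0.1 -26.6] turn deg [0 0 0]
scene [110.7 188.7] [26.9  5.8] [ 444.8 -366.6   72. ] [[402.0, -383.0], [400.0, -368.0], [485.0, -351.0], [487.0, -365.0]]
top [395.2 242.2] [21.9  6.5] [ 425.6 -370.6   72. ] [[452.0, -357.0], [456.0, -374.0], [399.0, -384.0], [396.0, -367.0]]
wrist [256.   16.5] [33. 18.] [ 412.4 -374.1   72. ] [[424.0, -364.0], [427.0, -380.0], [400.0, -385.0], [397.0, -368.0]]
can 9.5 [463.4 348.8 144. ]
cap 4.2 [543.  188.3 135. ]
dish 18.1 [600.  349.4  35. ]
brass ((301.0, 169.0), (6.0, 32.0), 90.0) bbox (285, 166, 33, 7) area 141.0
```

Request:
{"fn": "carry_out", "kwargs": {
  "deltas": [0,0,0,0,0.05,0,-1,0,0,0,0,0.05,0,-1,0,0,0,0,0.05,0,-1,0,0,0,0,0.03,0,-1,0,0,0,0,0,0,-1,0,0,0,0,0,0,-1]
}}

```text
clock: 41.0
eef_pos: [405.7, -557.4, 308.0]
tool_rot: [-3.138, 0.49, 0.182]
force: [-0.2, 0.8, 0.2]
width: 85.4
gripper_force: 0.0
```

```bash
python3 - <<'E'
from h import *
go([446.1,-369.1,300])
S=ctrl.calibration("scene");T=ctrl.calibration("top")
a=ctrl.get_image("scene");b=ctrl.get_image("top")
for n,im,c,box in(("scene",a,S,(85,150,140,225)),("top",b,T,(370,195,415,265))):
    for k in blobs(im,(0,150,70),(6,255,255),box,40):
        p=cv2.minAreaRect(k);print(n,np.round(p[0],1),np.round(p[1],1),np.round(onz(c,p[0],72),1),np.round([onz(c,q,72)[:2] for q in cv2.boxPoints(p)]).tolist())
def circ(im,c,lo,hi,box,z,n):
    for k in blobs(im,lo,hi,box):
        (u,v),r=cv2.minEnclosingCircle(k);print(n,round(u,1),round(v,1),round(r,1),np.round(onz(c,(u,v),z),1))
circ(b,T,(0,0,60),(179,70,255),(252,195,282,220),115,"jar")
a0=cv2.imread("pics/scene0.png")[:,:,::-1].copy();b0=cv2.imread("pics/top0.png")[:,:,::-1].copy()
for n,x,y,(x0,y0,x1,y1) in(("knife scene",a0,a,(90,160,140,245)),("knife top",b0,b,(365,175,420,270)),("jar scene",a0,a,(228,172,252,216)),("jar top",b0,b,(252,192,285,224))):
    d=cv2.absdiff(x[y0:y1,x0:x1],y[y0:y1,x0:x1]).max(2);print(n,"median diff",np.median(d),"frac>40",round(float((d>40).mean()),2))
# blade tip in both views
for n,im,c in(("scene",a,S),("top",b,T)):
    for k in blobs(im,(0,0,90),(179,60,255),(90,160,140,245) if n=="scene" else (372,175,405,218),25):
        print(n,"steel",cv2.boundingRect(k),cv2.contourArea(k))
    k0=blobs(a0 if n=="scene" else b0,(0,0,90),(179,60,255),(90,160,140,245) if n=="scene" else (372,175,405,218),25)
    print(n,"before",[cv2.boundingRect(k) for k in k0])
E
```

```text
clock 41.0 pos [ 405.7 -557.4  308. ] rpy [-3.138  0.49   0.182] q [ 0.37  0.96  0.94  1.04 -0.26  1.57 -0.27] F [-0.2  0.8  0.2] w 85.4
  shift mm [  68.9 -177.9  -27.1] turn deg [0 0 0]
scene [111.6 191.7] [34.1  8. ] [ 454.5 -364.    72. ] [[400.0, -384.0], [399.0, -363.0], [506.0, -345.0], [507.0, -365.0]]
jar 267.3 207.9 9.8 [516.5 -34.5 115. ]
knife scene median diff 6.0 frac>40 0.32
knife top median diff 57.0 frac>40 0.82
jar scene median diff 2.0 frac>40 0.22
jar top median diff 9.0 frac>40 0.16
scene steel (113, 214, 11, 24) 133.5
scene before [(112, 214, 12, 24)]
top before [(372, 184, 20, 34)]
```

```bash
python3 -c "
from cell import ctrl
print(ctrl.finish_job())"
```

```text
the job is handed in; nothing more can be done
None
```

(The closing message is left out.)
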